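# Put the battery packs on charge

## Robot

A 7-joint arm with a two-finger parallel gripper is mounted at the origin on the work surface. World frame = base frame: x ahead of the robot, y to its left, z up, the work surface at z = 0. Lengths are in mm, angles in rad, forces in N, time in s.
With the tool pointing down it reaches from about 425 to 1025 mm from the base axis. Payload 9.4 kg.
Tool frame: the origin (TCP) lies on the mounting face of the last link; the fingertips stand 186 mm ahead of it and the grasp point (between the pads) lies 167 mm ahead of it (ctrl.tcp_to_tips is the distance from the TCP to the fingertips, in mm); z points along the fingers, y is the direction in which the jaws open and shut (so a half turn about z gives the same grasp; the last joint's range is limited). The gripper opens to 93 mm and grips with 3 to 60 N. Pads are 15 mm wide; open, the fingers measure 128 mm over their backs; the gripper's body (75 mm by 188 mm) begins 65 mm behind the grasp point.
Start: joints at [-1.314, 0.599, -0.003, 1.599, 0.002, 0.943, -0.08], TCP at [237.532, 684.984, 404.718] pointing down, gripper open.
Joint ranges: [-2.57, 2.57], [-0.35, 1.97], [-1.29, 1.29], [0.11, 2.56], [-1.05, 4.19], [0.11, 1.86], [-2.63, 2.63]. Speed limits (rad/s): [2.22, 2.22, 3.01, 3.01, 3.14, 3.14, 3.14].

## Interface

Orientations are given as a rotation vector (axis times angle).
In Python, from station import telemetry, snapshot, get_calibration, ctrl gives the robot as it stands.
- The arm moves only by the tool drive_tool, never from a script. Its argument "series" is a list that holds one entry, the list of rows, each a list of 7 numbers: the shift along the tool's x, y, z in cm, then the turn, a rotation vector about the tool's x, y, z in degrees, then the opening, from 0 (shut) to 1 (fully open). In form: [[[tx, ty, tz, rx, ry, rz, fingers], ...]]. A call has 1 to 10 rows; each row shifts and turns the commanded pose from where the row before left it, along the tool's axes as they then stand; what a row does not reach is not made up. A row lasts 1/10 s, in which the tool goes at most 50 mm and 8.59 degrees, less where a joint would pass 70% of its speed; a pose out of reach is approached as far as the arm can. A call with a gripper value outside its range is refused whole. The fingers move at their own pace and stop on an object; "force" is the grip in N (left out, the last holds). Time passes only in rows, so rows that do not move let the fingers close. It gives the time, the measured TCP pose, the force and the opening at its end, in the units of the state.
- telemetry.observe(): the state, without advancing time (a new reading comes with each control period).
- snapshot(name): name is "scene" or "top" or "wrist"; returns the picture (384x512x3 uint8, red, green, blue); there is no depth.
- get_calibration(name): a dict with "K" (3x3 intrinsics, pixels), "pose" (4x4, takes a point from camera to world coordinates). Camera axes: x right, y up, looking along -z (the intrinsics and any distortion apply to the point x, -y, -z); pixel columns grow to the right and rows downward; lengths in mm; the calibration is good to about 2 mm. A picture is of the moment at which its call begins: read the wrist's pose just before it. get_calibration takes no time and is no camera call; for the wrist camera it gives the pose at the moment of the call.
- ctrl.close_job(): hands the job in, once; it reports no verdict.
The state is a dict: "t": time; "joint_positions": joint angles; "dq": joint speeds; "joint_efforts": joint torques, N m; "ee_pos": TCP position; "tool_rot": TCP orientation; "contact_force": force on the tool from outside, world axes, zero at the start; "ft_torque": the same for the moment, N m; "width": opening from 0.0 (shut) to 1.0 (fully open).
Only numpy, scipy, OpenCV 4.12 (cv2) and the standard library are available. Lean on these libraries where they do the work, as an engineer would, in place of code of your own. Each camera call takes 0.05 s, during which the arm holds its last target. There are 200 camera calls.

## Task

Put the two tool batteries on charge: switch the power strip on at its red rocker by pressing the raised end fully over, then push the charger's blue mode key fully down, and last push its green start key fully down. Keep to that order and only press: leave the yellow discharge key alone, and do not lift or shift the battery packs or anything else standing about.

Things in the scene. Friction and masses are not known exactly. Their poses are not given: they have to be found in the camera images.
- strip: Grey power strip fixed to the table: a flat box 220 long (its x) x 70 wide (its y) x 40 high. Origin: centre of its underside, z up. Three round sockets lie along it; the red rocker switch is 65 from the origin towards -x, the end nearer the robot.
- rocker (a joint): The red rocker's angle in rad: 0 = off (its robot-side end, towards the strip's -x, stands up), 0.4 = fully on (that end pressed down to the stop, the other end up). It starts off, at 0 to 0.05. It stays where it is left; moving it takes about 0.09 N m, that is about 4.5 N pressed down on rocker_on_end. A foot that covers the middle of the paddle cannot push it fully over, so press towards the end.
- rocker_on_end (a point): The place to press, straight down, to switch on: a point on the top face of the red paddle, 21 from its pivot towards the strip's -x, on the centre line; 61 above the table when off. It moves with the paddle and comes down about 9, to 52 above the table, when on. The paddle is 60 long (along the strip's x) x 34 wide x 10 thick, pivoting about the strip's y axis, 52 above the table.
- charger: Dark two-bay charger for tool battery packs, fixed to the table: box 190 deep (its x) x 240 wide (its y) x 50 high, origin at the centre of its underside. Three square keys stand in a row across its front (50 from the origin towards its -x, the robot side; at -70, 0, +70 along its y), colours in any order, 36 clear between caps: press with closed fingers. A pack stands in each bay behind.
- blue_key (a joint): How far the blue key (the charge-mode key) is pressed, in m: 0 = up, 0.008 = fully down against its stop. It slides straight down, takes about 4 N (no spring), and stays where it is left. It starts up.
- blue_key_top (a point): Centre of the top face of the blue key, a blue square cap 34 x 34, on a black base 46 x 46. 74 above the table when up, 66 when fully down, when the cap still stands 10 above its base; it moves with the key. Its z points up, its x and y along the charger's.
- green_key (a joint): How far the green key (the start key) is pressed, in m: 0 = up, 0.008 = fully down against its stop. It slides straight down, takes about 4 N (no spring), and stays where it is left. It starts up.
- green_key_top (a point): Centre of the top face of the green key, a green square cap 34 x 34, on a black base 46 x 46. 74 above the table when up, 66 when fully down, when the cap still stands 10 above its base; it moves with the key. Its z points up, its x and y along the charger's.
- yellow_key (a joint): How far the yellow key (the discharge key, which must not be pressed) is pressed, in m: 0 = up, 0.008 = fully down against its stop. It slides straight down, takes about 4 N (no spring), and stays where it is left. It starts up.
- yellow_key_top (a point): Centre of the top face of the yellow key, a yellow square cap 34 x 34, on a black base 46 x 46. 74 above the table when up, 66 when fully down, when the cap still stands 10 above its base; it moves with the key. Its z points up, its x and y along the charger's.
- pack_a: Battery pack, black with an orange top, 66 x 62 x 54 high, about 0.5 kg, seated loose in one bay of the charger, its underside (origin) 50 above the table, its top 104 above the table; its near face is 67 behind the row of key centres. A bystander.
- pack_b: The same as pack_a, in the other bay. A bystander.
- jar: Closed glass jar, 48 diameter, 70 high, standing between strip and charger; origin at the centre of its underside. A bystander.
- brass_bowl: Brass bowl, 90 across, 50 high, at the back; origin at the centre of its underside. A bystander.
- bottle: Green glass bottle, 60 diameter, 150 high, at the back; origin at the centre of its underside. A bystander.
- screwdriver: Screwdriver lying on the table between strip and charger, along x, handle to the robot, 200 long, handle 26 thick. A bystander.
- mug: Blue mug, 72 diameter, 80 high, handle on its +y side, at the back; origin at the centre of its underside. A bystander.
Not all that is in view belongs to the job. What is shaped like the strip but purple is not meant.

How it is judged (in metres and radians):
On the way, in this order (a step that is already met when the one before it is completed fails the run):
1. the red rocker is switched on (value of joint rocker above 0.34 rad), for 0.1 s.
2. the blue key is fully down (value of joint blue_key above 0.0065 m), for 0.1 s.
3. the green key is fully down (value of joint green_key above 0.0065 m), for 0.1 s.
At the end, for the whole second after the job is handed in: Rocker on (beyond 0.34 of 0.4 rad), blue and green keys down (beyond 6.5 of 8 mm), yellow key up (less than 2 mm), and all packs and other loose things at rest within 20 mm of where they began (value of joint rocker above 0.34 rad and value of joint each of blue_key, green_key above 0.0065 m and value of joint yellow_key below 0.002 m and linear speed of each of pack_a, pack_b, jar, brass_bowl, bottle, screwdriver, mug below 0.02 m/s and distance of each of pack_a, pack_b, jar, brass_bowl, bottle, screwdriver, mug from where it was at the start of the episode below 0.02 m); the robot touches nothing.
It fails at once if the blue key is pressed (over 2 mm) before the rocker is on (value of joint blue_key above 0.002 m and not (value of joint rocker above 0.34 rad)).
It fails at once if the green key is pressed (over 2 mm) before the blue key is fully down (value of joint green_key above 0.002 m and not (value of joint blue_key above 0.0065 m)).
It fails at once if the yellow key is pressed (over 2 mm) (value of joint yellow_key above 0.002 m).
It fails at once if a battery pack or another loose thing is lifted, knocked or shifted by more than 20 mm (distance of any of pack_a, pack_b, jar, brass_bowl, bottle, screwdriver, mug from where it was at the start of the episode above 0.02 m).
It also fails if it takes over 45 s, if anything falls off the work surface, if the arm or the gripper's body presses on something with over 40 N, if the wrist force passes 120 N, or if a joint passes its speed limit or range.

## Working session

There is one attempt and no reset: what is moved stays moved. The work goes in short steps, Python scripts to look and compute and a tool call to move; the robot and the scene stay as the last step left them, time stands still between calls to the robot, and variables do not carry over. Pictures are saved under pics/ and viewed, about 8 in all and at most 12, crops included, and the job is handed in when it is done.

Besides the shell and the picture viewer there is one more tool, called after "Request:" by a JSON object that holds its "name" and its "arguments", one argument or row to a line. drive_tool: Moves the arm, as the interface text tells. Its arguments: {"type":"object","properties":{"series":{"type":"array","items":{"type":"array","items":{"type":"array","items":{"type":"number"}}}},"force":{"type":"number"}},"required":["series"]}

```bash
mkdir -p pics; python3 - <<'E'
from station import telemetry, snapshot, get_calibration, ctrl
import cv2, numpy as np
s=telemetry.observe(); print(s['t'],s['ee_pos'],s['tool_rot'],s['contact_force'],s['width'],ctrl.tcp_to_tips)
for n in('top','scene'):
    im=snapshot(n); cv2.imwrite(f'pics/{n}0.png',im[:,:,::-1]); c=get_calibration(n); print(n,{k:np.round(v,3).tolist() if k in('K','pose') else v for k,v in c.items()})
E
```

```text
0.0 [237.47901967 684.79863221 403.84385906] [-5.21843142e-01 -3.09783027e+00  2.42466157e-03] [0.91163715 0.00331474 0.27351872] 0.9996417839389943 186.1
top {'K': [[466.431, 0.0, 251.294], [0.0, 466.431, 187.993], [0.0, 0.0, 1.0]], 'pose': [[-0.008, 0.997, -0.081, 424.101], [-1.0, -0.008, 0.003, 4.873], [0.002, 0.081, 0.997, 1266.724], [0.0, 0.0, 0.0, 1.0]]}
scene {'K': [[362.189, 0.0, 250.838], [0.0, 362.189, 189.575], [0.0, 0.0, 1.0]], 'pose': [[0.748, -0.513, 0.421, 856.904], [0.663, 0.572, -0.482, -388.512], [0.006, 0.64, 0.768, 693.023], [0.0, 0.0, 0.0, 1.0]]}
```

View pics/top0.png

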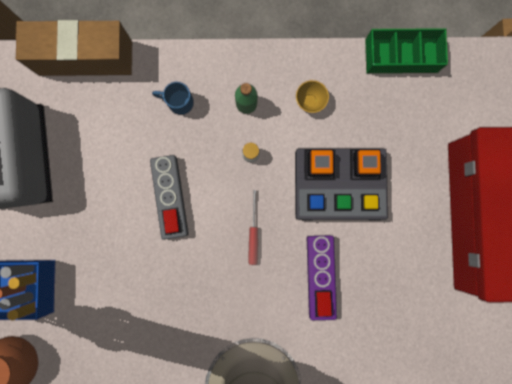

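View pics/scene0.png

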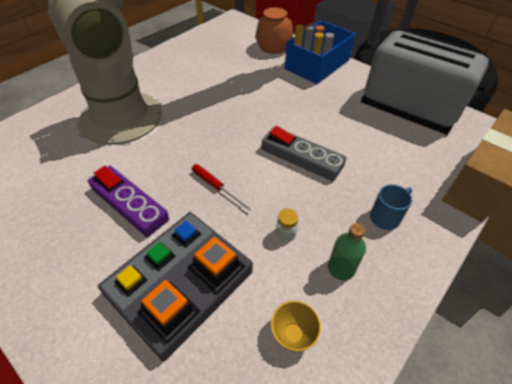

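The top view shows the grey strip around (169,197) with its red rocker at (172,221). The charger keys are blue (317,202), green (344,202) and yellow (371,202). The jar is at (251,151) and the screwdriver at (254,228). The purple decoy is at (322,278).

```bash
cat > h.py <<'E'
from station import telemetry, snapshot, get_calibration, ctrl
import cv2, numpy as np
def ray(n,uv,z,c=None):
    c=c or get_calibration(n); K,P=c['K'],c['pose']
    d=np.linalg.solve(K,[uv[0],uv[1],1.]); d=P[:3,:3]@[d[0],-d[1],-d[2]]
    return P[:3,3]+d*(z-P[2,3])/d[2]
def proj(p,c):
    q=c['pose'][:3,:3].T@(np.array(p)-c['pose'][:3,3]); q=c['K']@[q[0],-q[1],-q[2]]; return q[:2]/q[2]
R={'red':[(0,8),(172,180)],'blue':[(100,125)],'green':[(50,85)],'yellow':[(22,33)]}
def blobs(im,name,smin=130,vmin=90,amin=60):
    h=cv2.cvtColor(im,cv2.COLOR_RGB2HSV); m=0
    for a,b in R[name]: m=m|cv2.inRange(h,(a,smin,vmin),(b,255,255))
    n,l,st,ce=cv2.connectedComponentsWithStats(m)
    return [(ce[i],st[i],np.argwhere(l==i)[:,::-1].astype(np.float32)) for i in range(1,n) if st[i][4]>amin]
E
python3 - <<'E'
from h import *
exp={'top':{'red':(172,221),'blue':(317,202),'green':(344,202),'yellow':(371,202)},
'scene':{'red':(282,135),'blue':(187,232),'green':(160,254),'yellow':(129,278)}}
for n in exp:
    im=snapshot(n)
    for k,e in exp[n].items():
        b=min(blobs(im,k),key=lambda b:np.hypot(*(b[0]-e)),default=None)
        if b is None: print(n,k,'none');continue
        print(n,k,b[0].round(1),b[1],ray(n,b[0],56 if k=='red' else 74).round(1))
def axis(a,b,z,z2=None):
    p=ray('top',a,z);q=ray('top',b,z2 or z);return p.round(1),q.round(1),np.degrees(np.arctan2(*(q-p)[[1,0]])).round(1)
print('strip sockets',axis((168.5,197),(163,162.5),40))
for k,p,z in(('jar',(251,151),70),('sdhandle',(253,245),13),('sdtip',(256,192),5)):print(k,ray('top',p,z).round(1))
E
```

```text
top red [170.1 220.5] [163 209  15  24 306] [439.7 211.9  56. ]
top blue [316.4 201.5] [310 195  14  14 190] [ 484.9 -165.3   74. ]
top green [343.9 201.5] [337 196  14  12 156] [ 484.3 -235.7   74. ]
top yellow [370.9 201.5] [364 195  15  14 204] [ 483.7 -304.9   74. ]
scene red [282.  134.2] [270 126  25  18 216] [443.1 207.5  56. ]
scene blue [185.1 229.7] [175 221  22  18 238] [ 488.5 -168.7   74. ]
scene green [158.2 251.6] [148 243  22  19 244] [ 487.7 -237.5   74. ]
scene yellow [128.6 276.7] [116 266  26  23 353] [ 488.4 -307.6   74. ]
strip sockets (array([501.8, 219.3,  40. ]), array([593.5, 234.4,  40. ]), np.float64(9.4))
jar [617.5   1.1  70. ]
sdhandle [373.2  -2.3  13. ]
sdtip [515.6 -11.7   5. ]
```

Request:
{"name": "drive_tool", "arguments": {
  "series": [
    [[0,0,-1,0,0,-7.15,0],[0,0,-1,0,0,-7.15,0],[0,0,-1,0,0,-7.15,0],[0,0,-1,0,0,-7.15,0],[-0.92,-4.56,0,0,0,0,0],[-0.92,-4.56,0,0,0,0,0],[-0.92,-4.56,0,0,0,0,0],[-0.92,-4.56,0,0,0,0,0],[-0.92,-4.56,0,0,0,0,0],[-0.92,-4.56,0,0,0,0,0]]
  ]
}}

```text
t: 1.2
ee_pos: [337.4, 422.3, 444.7]
tool_rot: [-0.259, 3.131, -0.0]
contact_force: [0.5, 1.3, 0.0]
width: 0.187
```

Request:
{"name": "drive_tool", "arguments": {
  "series": [
    [[-0.92,-4.56,0,0,0,0,0],[-0.92,-4.56,0,0,0,0,0],[-0.92,-4.56,0,0,0,0,0],[-0.92,-4.56,0,0,0,0,0],[-0.92,-4.56,0,0,0,0,0],[0,0,0,0,0,0,0],[0,0,0,0,0,0,0]]
  ]
}}

```text
t: 1.9
ee_pos: [420.2, 206.0, 444.9]
tool_rot: [-0.255, 3.131, 0.0]
contact_force: [-0.5, 0.7, -0.7]
width: 0.006
```

```bash
cat >> h.py <<'E'
from scipy.spatial.transform import Rotation as Ro
def delta(tip,yaw):
    "tool-frame shift in cm (tips to world point), and world turn left, deg (tool y wanted at yaw+90)"
    s=telemetry.observe(); M=Ro.from_rotvec(s['tool_rot']).as_matrix()
    t=s['ee_pos']+M[:,2]*ctrl.tcp_to_tips
    print('t',round(s['t'],2),'tips',t.round(1),'zaxis',M[:,2].round(3),'yaw',np.degrees(np.arctan2(M[1,1],M[0,1])).round(1)-90,'F',np.round(s['contact_force'],1),'w',round(s['width'],2))
    print('shift cm',(M.T@(np.array(tip)-t)/10).round(2))
E
python3 - <<'E'
from h import *
delta((419,207,150),9.5)
c=get_calibration('wrist'); im=snapshot('wrist'); cv2.imwrite('pics/w0.png',im[:,:,::-1])
print(c['K'].round(1).tolist(),c['pose'].round(2).tolist())
for b in blobs(im,'red',amin=200): print(b[0].round(1),b[1],ray('wrist',b[0],57,c).round(1),cv2.minAreaRect(b[2]))
E
```

```text
t 1.9 tips [420.3 206.1 258.8] zaxis [ 0.  0. -1.] yaw 9.299999999999997 F [-0.5  0.7 -0.7] w 0.01
shift cm [ 0.12  0.11 10.88]
[[310.4, 0.0, 258.3], [0.0, 310.4, 191.3], [0.0, 0.0, 1.0]] [[-0.16, -0.94, -0.3, 337.12], [0.99, -0.15, -0.05, 189.92], [-0.0, -0.3, 0.95, 425.73], [0.0, 0.0, 0.0, 1.0]]
[260.3 181.2] [ 247  161   28   43 1124] [439.9 208.9  57. ] ((260.5, 182.0), (42.0, 27.0), 90.0)
```

View pics/w0.png

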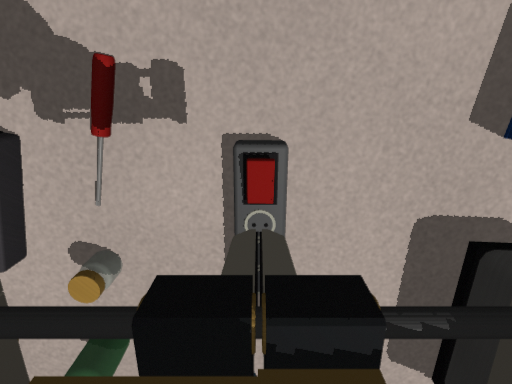

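The wrist view shows the red paddle centred at (260,181), square with the tool, so the yaw is about 9.3°. Its pivot is at about (440,209), which agrees with the top view. I'll go down just above the on-end.

Request:
{"name": "drive_tool", "arguments": {
  "series": [
    [[0.25,0.1,4.5,0,0,0,0],[0,0,4.5,0,0,0,0],[0,0,4.5,0,0,0,0],[0,0,3.5,0,0,0,0],[0,0,1.9,0,0,0,0],[0,0,0,0,0,0,0]]
  ]
}}

```text
t: 2.55
ee_pos: [416.3, 209.0, 253.3]
tool_rot: [0.264, -3.126, 0.002]
contact_force: [-0.3, 0.2, -0.1]
width: 0.003
```

Request:
{"name": "drive_tool", "arguments": {
  "series": [
    [[0,0,0.3,0,0,0,0],[0,0,0.3,0,0,0,0],[0,0,0.3,0,0,0,0],[0,0,0.3,0,0,0,0],[0,0,0,0,0,0,0]]
  ]
}}

```text
t: 3.05
ee_pos: [417.1, 207.6, 244.0]
tool_rot: [-0.26, 3.131, 0.001]
contact_force: [-2.0, -0.1, 0.8]
width: 0.002
```

Request:
{"name": "drive_tool", "arguments": {
  "series": [
    [[0,0,0.2,0,0,0,0],[0,0,0.2,0,0,0,0],[0,0,0,0,0,0,0]]
  ]
}}

```text
t: 3.35
ee_pos: [416.9, 207.4, 240.0]
tool_rot: [0.26, -3.13, 0.0]
contact_force: [-3.3, 1.3, 8.9]
width: 0.001
```

Request:
{"name": "drive_tool", "arguments": {
  "series": [
    [[0,0,0.15,0,0,0,0],[0,0,0,0,0,0,0]]
  ]
}}

```text
t: 3.55
ee_pos: [416.8, 207.4, 239.5]
tool_rot: [-0.26, 3.131, 0.0]
contact_force: [-7.7, -0.3, 27.7]
width: 0.002
```

Hard stop reached: tips at 53.4, as predicted, with force up to 28 N. I'll lift and check.

Request:
{"name": "drive_tool", "arguments": {
  "series": [
    [[0,0,-1,0,0,0,0],[0,0,-4,0,0,0,0],[0,0,-5,0,0,0,0],[0,0,-5,0,0,0,0],[0,0,-4.9,0,0,0,0],[0,0,0,0,0,0,0]]
  ]
}}

```text
t: 4.15
ee_pos: [418.4, 207.5, 443.3]
tool_rot: [-0.257, 3.121, 0.007]
contact_force: [1.0, 0.2, -1.5]
width: 0.003
```

```bash
python3 - <<'E'
from h import *
delta((485,-166,200),0)
im=snapshot('wrist'); sc=snapshot('scene')
a=cv2.imread('pics/w0.png')[120:250,190:330]; b=im[120:250,190:330,::-1]
c=cv2.imread('pics/scene0.png')[100:190,240:360]; d=sc[100:190,240:360,::-1]
r=lambda x:cv2.resize(x,(390,290),interpolation=cv2.INTER_CUBIC)
cv2.imwrite('pics/chk1.png',np.vstack([np.hstack([r(a),r(b)]),np.hstack([r(c),r(d)])]))
E
```

```text
t 4.15 tips [420.1 208.6 257.3] zaxis [ 0.01   0.006 -1.   ] yaw 9.400000000000006 F [ 1.   0.2 -1.5] w 0.0
shift cm [ -0.22 -38.04   5.58]
```

View pics/chk1.png

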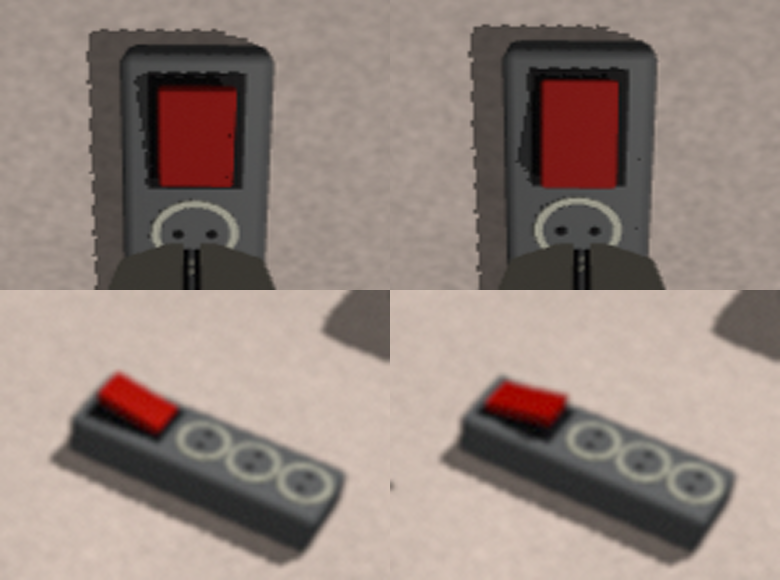

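The check pictures show the rocker has flipped: its robot-side end is down and the far end is up. Next I'll go above the blue key.

Request:
{"name": "drive_tool", "arguments": {
  "series": [
    [[0,0,0,0,0,4.8,0],[0,0,0,0,0,4.8,0],[-0.81,-4.7,0,0,0,0,0],[-0.81,-4.7,0,0,0,0,0],[-0.81,-4.7,0,0,0,0,0],[-0.81,-4.7,0,0,0,0,0],[-0.81,-4.7,0,0,0,0,0],[-0.81,-4.7,0,0,0,0,0],[-0.81,-4.7,0,0,0,0,0],[-0.81,-4.7,0,0,0,0,0]]
  ]
}}

```text
t: 5.25
ee_pos: [481.0, -170.7, 435.5]
tool_rot: [-0.004, -3.139, -0.0]
contact_force: [1.4, 0.1, 0.4]
width: 0.006
```

Request:
{"name": "drive_tool", "arguments": {
  "series": [
    [[0,0,0,0,0,0,0],[0,0,0,0,0,0,0]]
  ]
}}

```text
t: 5.45
ee_pos: [480.9, -169.6, 435.5]
tool_rot: [-0.008, -3.138, -0.001]
contact_force: [-0.5, 0.5, -0.4]
width: 0.006
```

```bash
python3 - <<'E'
from h import *
delta((485,-166,78),0)
c=get_calibration('wrist'); im=snapshot('wrist'); cv2.imwrite('pics/w1.png',im[:,:,::-1])
for k in('blue','green','yellow'):
  for b in blobs(im,k,amin=300): print(k,b[0].round(1),b[1],ray('wrist',b[0],74,c).round(1),cv2.minAreaRect(b[2]))
E
```

```text
t 5.45 tips [ 480.3 -169.5  249.4] zaxis [-0.003  0.    -1.   ] yaw -0.29999999999999716 F [-0.5  0.5 -0.4] w 0.01
shift cm [-0.52  0.35 17.14]
blue [261.5 175.5] [247 162  30  28 808] [ 485.7 -168.7   74. ] ((261.5, 175.5), (27.0, 29.0), 90.0)
green [201.4 177.9] [186 162  30  28 646] [ 488.2 -237.3   74. ] ((200.5, 175.5), (27.0, 29.0), 90.0)
yellow [139.8 175. ] [123 161  34  29 905] [ 484.4 -307.1   74. ] ((139.5, 175.0), (28.0, 33.0), 90.0)
```

View pics/w1.png

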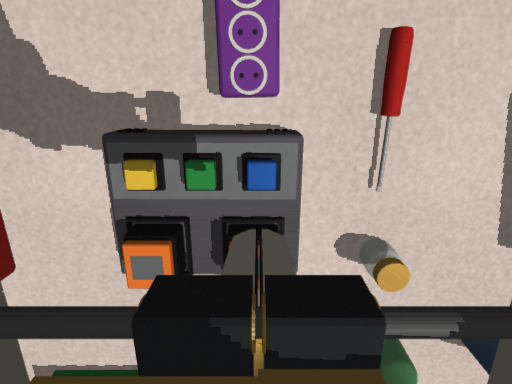

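The wrist view shows blue at (261,175), green at (201,176) and yellow at (140,175), matching the top view. I'll lower onto the blue key.

Request:
{"name": "drive_tool", "arguments": {
  "series": [
    [[-0.5,0.2,4,0,0,0,0],[0,0,4.5,0,0,0,0],[0,0,4.5,0,0,0,0],[0,0,2.5,0,0,0,0],[0,0,1.2,0,0,0,0],[0,0,0,0,0,0,0]]
  ]
}}

```text
t: 6.1
ee_pos: [486.1, -165.4, 268.9]
tool_rot: [-0.0, -3.139, -0.002]
contact_force: [1.1, -0.1, 1.1]
width: 0.004
```

Request:
{"name": "drive_tool", "arguments": {
  "series": [
    [[0,0,0.3,0,0,0,0],[0,0,0.3,0,0,0,0],[0,0,0.3,0,0,0,0],[0,0,0.3,0,0,0,0],[0,0,0,0,0,0,0]]
  ]
}}

```text
t: 6.6
ee_pos: [486.6, -166.7, 258.5]
tool_rot: [0.003, 3.14, -0.0]
contact_force: [0.8, -0.1, 0.6]
width: 0.006
```

Request:
{"name": "drive_tool", "arguments": {
  "series": [
    [[0,0,0.2,0,0,0,0],[0,0,0.2,0,0,0,0],[0,0,0,0,0,0,0]]
  ]
}}

```text
t: 6.9
ee_pos: [486.6, -166.8, 254.2]
tool_rot: [0.003, 3.141, -0.0]
contact_force: [1.4, 0.1, 0.7]
width: 0.005
```

Request:
{"name": "drive_tool", "arguments": {
  "series": [
    [[0,0,0.2,0,0,0,0],[0,0,0,0,0,0,0]]
  ]
}}

```text
t: 7.1
ee_pos: [486.6, -166.7, 252.4]
tool_rot: [0.003, 3.141, -0.0]
contact_force: [0.9, 1.1, 5.6]
width: 0.01
```

Request:
{"name": "drive_tool", "arguments": {
  "series": [
    [[0,0,0.15,0,0,0,0],[0,0,0,0,0,0,0]]
  ]
}}

```text
t: 7.3
ee_pos: [486.4, -166.8, 251.9]
tool_rot: [0.004, 3.14, -0.0]
contact_force: [-1.7, 1.2, 22.9]
width: -0.0
```

Request:
{"name": "drive_tool", "arguments": {
  "series": [
    [[0,0,0.1,0,0,0,0],[0,0,0,0,0,0,0]]
  ]
}}

```text
t: 7.5
ee_pos: [486.4, -166.8, 251.7]
tool_rot: [0.004, 3.14, -0.0]
contact_force: [-4.5, 2.6, 34.1]
width: 0.004
```

Blue has hit a hard stop: tips at 65.7 (66 expected) with 34 N. I'll lift, move over green and check.

Request:
{"name": "drive_tool", "arguments": {
  "series": [
    [[0,0,-1,0,0,0,0],[0,0,-4,0,0,0,0],[0,0,-5,0,0,0,0],[0,0,-4,0,0,0,0],[0,-3.5,0,0,0,0,0],[0,-3.5,0,0,0,0,0],[0,0,0,0,0,0,0],[0,0,0,0,0,0,0]]
  ]
}}

```text
t: 8.3
ee_pos: [485.6, -237.1, 389.2]
tool_rot: [-0.006, -3.14, -0.001]
contact_force: [-0.4, 0.3, -0.9]
width: 0.003
```

```bash
python3 - <<'E'
from h import *
delta((485.5,-237,80),0)
c=get_calibration('wrist'); im=snapshot('wrist'); cv2.imwrite('pics/w2.png',im[:,:,::-1])
for k in('blue','green','yellow'):
  for b in blobs(im,k,amin=300): print(k,b[0].round(1),b[1],ray('wrist',b[0],74,c).round(1),ray('wrist',b[0],66,c).round(1))
E
```

```text
t 8.3 tips [ 485.3 -237.   203.1] zaxis [-0.001  0.    -1.   ] yaw -0.20000000000000284 F [-0.4  0.3 -0.9] w 0.0
shift cm [-0.04 -0.   12.31]
blue [327.9 179.7] [ 311  164   35   32 1009] [ 483.5 -170.9   74. ] [ 485.7 -169.    66. ]
green [259.4 181.8] [ 243  166   34   32 1005] [ 485.3 -238.6   74. ] [ 487.6 -238.6   66. ]
yellow [189.1 181.1] [ 172  164   36   34 1117] [ 484.3 -308.2   74. ] [ 486.6 -310.1   66. ]
```

View pics/w2.png

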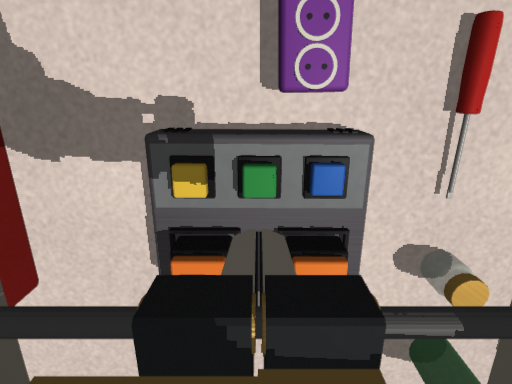

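The wrist view shows blue at (328,180), seated lower than green at (259,182) and yellow at (189,181). The tool is centred over green, so I'll press it.

Request:
{"name": "drive_tool", "arguments": {
  "series": [
    [[0,-0.1,4,0,0,0,0],[0,0,4.5,0,0,0,0],[0,0,2.5,0,0,0,0],[0,0,1.2,0,0,0,0],[0,0,0.3,0,0,0,0],[0,0,0.3,0,0,0,0],[0,0,0.3,0,0,0,0],[0,0,0.3,0,0,0,0],[0,0,0,0,0,0,0]]
  ]
}}

```text
t: 9.25
ee_pos: [486.5, -237.7, 256.3]
tool_rot: [0.003, 3.14, -0.001]
contact_force: [0.6, 1.1, 0.9]
width: 0.007
```

Request:
{"name": "drive_tool", "arguments": {
  "series": [
    [[0,0,0.2,0,0,0,0],[0,0,0.15,0,0,0,0],[0,0,0,0,0,0,0]]
  ]
}}

```text
t: 9.55
ee_pos: [486.6, -237.7, 252.4]
tool_rot: [0.003, 3.14, -0.0]
contact_force: [2.2, 0.9, 2.2]
width: 0.007
```

Request:
{"name": "drive_tool", "arguments": {
  "series": [
    [[0,0,0.15,0,0,0,0],[0,0,0,0,0,0,0]]
  ]
}}

```text
t: 9.75
ee_pos: [486.5, -237.7, 252.0]
tool_rot: [0.003, 3.14, -0.001]
contact_force: [-1.4, 2.7, 20.0]
width: 0.009
```

Request:
{"name": "drive_tool", "arguments": {
  "series": [
    [[0,0,0.1,0,0,0,0],[0,0,0,0,0,0,0]]
  ]
}}

```text
t: 9.95
ee_pos: [486.5, -237.7, 251.8]
tool_rot: [0.003, 3.139, -0.001]
contact_force: [-3.1, 4.1, 30.3]
width: 0.002
```

Request:
{"name": "drive_tool", "arguments": {
  "series": [
    [[0,0,-1,0,0,0,0],[0,0,-4,0,0,0,0],[0,0,-5,0,0,0,0],[0,0,-5,0,0,0,0],[0,0,-3,0,0,0,0],[0,0,0,0,0,0,0],[0,0,0,0,0,0,0]]
  ]
}}

```text
t: 10.65
ee_pos: [485.7, -237.7, 429.9]
tool_rot: [0.004, 3.141, -0.0]
contact_force: [0.3, -0.2, 0.1]
width: 0.005
```

```bash
python3 - <<'E'
from h import *
delta((485.5,-237,80),0)
w=snapshot('wrist'); sc=snapshot('scene')
a=cv2.imread('pics/scene0.png'); 
r=lambda x:cv2.resize(x,(390,290),interpolation=cv2.INTER_CUBIC)
f=lambda i:i[200:310,90:240]
cv2.imwrite('pics/chk2.png',np.vstack([np.hstack([r(f(a)),r(f(sc[:,:,::-1]))]),np.hstack([r(w[:,:,::-1]),r(sc[:,:,::-1])])]))
E
```

```text
t 10.65 tips [ 485.8 -237.7  243.8] zaxis [ 0.001 -0.    -1.   ] yaw -0.09999999999999432 F [ 0.3 -0.2  0.1] w 0.0
shift cm [ 0.04  0.08 16.38]
```

View pics/chk2.png

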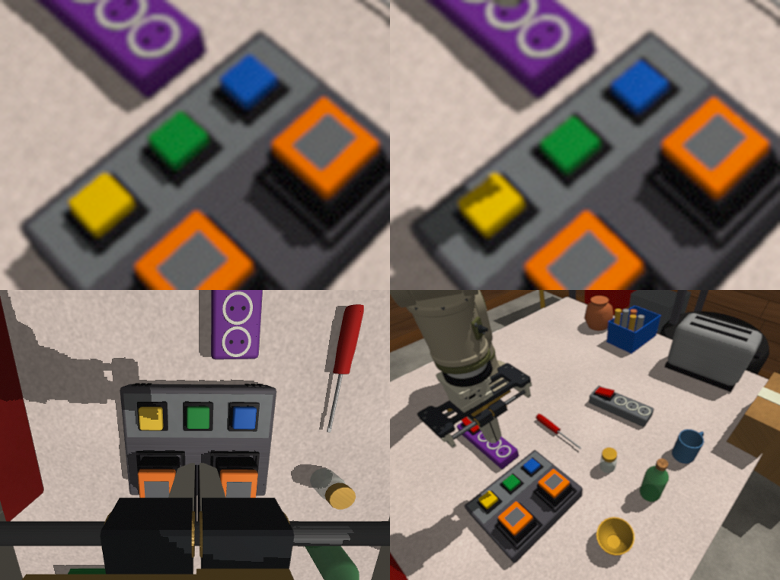

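Blue and green both sit lower than before and yellow is unchanged. The packs and bystanders haven't moved, and the arm is clear of everything. Handing in.

```bash
python3 -c "
from station import ctrl; print(ctrl.close_job())"
```

```text
the job is handed in; nothing more can be done
None
```

I pressed the red rocker on the grey strip, then the blue key, then the green key, with closed fingers, and handed the job in at about 10.7 s. The hand-in gave no verdict.

| Press | Tip height at the stop (mm) | Expected (mm) | Peak force (N) |
|---|---|---|---|
| Rocker | 53.4 | about 53.5 | 28 |
| Blue key | 65.6 | 66 | 34 |
| Green key | 65.7 | 66 | 30 |

- **Camera checks:** before/after views show the rocker tipped over and the blue and green caps lower. The yellow key looks unchanged, and the packs and other items show no visible shift. I judged these by eye and did not measure them.
- **At hand-in:** the arm was raised clear, with the tips at 244 mm and contact force about zero.
- **Disagreement:** the cameras differed by 3–5 mm on the key positions. I aimed between the top and wrist readings, which was well within the cap size. Force stayed near zero for most of each key's travel (4 N was expected) and only rose clearly at the stop. No check failed.

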